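# Show the helper: this jar, this cup, this button

### The job

Show the kitchen helper how the paste is made: with the fingers pointing down and the tips a few centimetres above it, point at the middle of the lid of the tallest of the three jars and stay there about two seconds, then do the same over the middle of the mouth of the smallest of the three measuring cups, and last press the chopper's pulse button right down and let it come up again. Touch, grasp or lift no jar or cup, do not point at the other jars or cups, and leave everything else where it is.

Things in the scene. Friction and masses are not known exactly. Their poses are not given: they have to be found in the camera images.
- jar_tall: the tallest of three glass jars with brown screw lids and paper labels: 68 mm across, 140 mm tall, loose, standing on the wooden board. Origin: centre of its underside, z up.
- jar_tall_lid (a point): centre of the top face of that jar's lid; z up
- jar_middle: the middle one of three glass jars with brown screw lids and paper labels: 68 mm across, 105 mm tall, loose, standing on the wooden board. Origin: centre of its underside, z up.
- jar_middle_lid (a point): centre of the top face of that jar's lid; z up
- jar_squat: the shortest, widest of three glass jars with brown screw lids and paper labels: 78 mm across, 75 mm tall, loose, standing on the wooden board. Origin: centre of its underside, z up.
- jar_squat_lid (a point): centre of the top face of that jar's lid; z up
- cup_small: the smallest of three open steel measuring cups, each with a flat thin handle at its rim: mouth 48 mm across, 28 mm tall, handle reaching about 72 mm from the cup's middle along its -x, loose, standing on the pale stone slab. Origin: centre of its underside, z up.
- cup_small_mouth (a point): centre of that cup's open mouth, at the height of its rim; z up
- cup_middle: the middle one of three open steel measuring cups, each with a flat thin handle at its rim: mouth 66 mm across, 40 mm tall, handle reaching about 91 mm from the cup's middle along its -x, loose, standing on the pale stone slab. Origin: centre of its underside, z up.
- cup_middle_mouth (a point): centre of that cup's open mouth, at the height of its rim; z up
- cup_large: the largest of three open steel measuring cups, each with a flat thin handle at its rim: mouth 84 mm across, 50 mm tall, handle reaching about 115 mm from the cup's middle along its -x, loose, standing on the pale stone slab. Origin: centre of its underside, z up.
- cup_large_mouth (a point): centre of that cup's open mouth, at the height of its rim; z up
- pulse (a joint): travel of the chopper's pulse button: 0 up, 0.006 m fully down; a spring brings it back up, fully down takes 5 N
- pulse_top (a point): centre of the top face of the round grey pulse button (36 mm across, pressed straight down), on the flat front deck (the robot's side) of the mini chopper's red base; the deck is 65 mm above the counter
- chopper: mini chopper, fixed: red base 235 x 150 mm and 65 mm high, clear round bowl 108 mm across on its far half, 198 mm high in all, the bowl's wall about 78 mm from the button's centre. Origin: centre of its underside, front (button) along its -x.
- board: wooden board under the jars, fixed, 180 x 360 x 15 mm thick, left or right in front of the robot. Origin: centre of its underside
- slab: pale stone slab under the cups, fixed, 180 x 360 x 15 mm thick, on the other side. Origin: centre of its underside
- spatula: bystander: spatula 240 mm long lying on the counter, far right
- spoon: bystander: steel spoon 140 mm long lying on the counter, far left
- shaker: bystander: white salt shaker 42 mm across, 78 mm tall, behind on the left
- cutter: bystander: steel ring biscuit cutter 64 mm across, 30 mm high, behind on the left

How it is judged:
By the outcome, as a careful person would: the job done as asked, in the order asked, and still so for the second after the job is handed in, with the robot touching nothing.
It also fails if it takes over 58 s, if anything falls off the work surface, if the arm or the gripper's body presses on something with over 40 N, if the wrist force passes 120 N, or if a joint passes its speed limit or range.

### The arm

A 6-joint arm with a two-finger parallel gripper is mounted at the origin on the work surface. World frame = base frame: x ahead of the robot, y to its left, z up, the work surface at z = 0. Lengths are in m, angles in degrees, forces in N, time in s.
With the tool pointing down it reaches from about 0.3 to 0.75 m from the base axis. Payload 8.5 kg.
Tool frame: the origin (TCP) lies between the finger pads, 19 mm behind the fingertips; this is the grasp point; z points along the fingers, y is the line along which they close (so a half turn about z gives the same grasp; the last joint's range is limited). The gripper opens to 85 mm and grips with 20 to 120 N. Pads are 22 mm wide; open, the fingers measure 114 mm over their backs; the gripper's body (76 mm by 85 mm) begins 54 mm behind the grasp point. The pads swing forward as they close: fully open they stand 13 mm farther back than shut.
Start: joints at [-88.138, 21.807, 74.336, -0, 83.858, -12.336], TCP at [0.135, -0.533, 0.25] pointing down, gripper open.
Joint ranges: [-178.18, 178.18], [-50.72, 133.34], [12.68, 142.11], [-81.47, 261.47], [9.98, 163.14], [-165.26, 165.26]. Speed limits (degrees/s): [136.94, 136.94, 180, 180, 180, 180].

### API

Orientations are given as a 3x3 rotation matrix whose columns are the frame's x, y, z axes.
In Python, from rig import env gives the robot as it stands. The module is installed in compiled form; this text tells all that it offers.
- The arm moves only by the tool jog_arm, never from a script. Its argument "targets" is a list of rows, each a list of 6 numbers: the shift along the tool's x, y, z in cm, then the turn, a rotation vector about the tool's x, y, z in degrees. A call has 1 to 8 rows; each row is the pose to reach, as a shift and turn from the pose commanded when the call began, along the tool's axes at that moment; what a row does not reach only later rows make up. A row lasts 1/12 s, in which the tool goes at most 41.7 mm and 7.16 degrees, less where a joint would pass 70% of its speed; a pose out of reach is approached as far as the arm can. A call with a gripper value outside its range is refused whole. "hand" is the opening, from 0 (shut) to 1 (fully open), set as the call begins (left out, the last holds). The fingers move at their own pace and stop on an object; "newtons" is the grip in N (left out, the last holds). Time passes only in rows, so rows that repeat a pose let the fingers close. It gives the time, the measured TCP pose, the force, the opening and the grip force at its end, in the units of the state.
- env.observe(): the state, without advancing time (a new reading comes with each control period).
- env.get_image(name): name is "scene" or "side" or "wrist"; returns a dict with "frame" (480x640x3 uint8, red, green, blue), "depth" (480x640 float32, m along the optical axis (not along the pixel's ray), 0 where there is no reading), "fovy" (degrees; the focal length in pixels is half the picture's height over the tangent of half this angle, whatever the lens; pixels are square), "cx", "cy" (the principal point, pixels), "cam_to_world" (4x4, takes a point from camera to world coordinates). Camera axes: x right, y down, z forward; pixel columns grow to the right and rows downward; lengths in m; the calibration is good to about 2 mm. A picture is of the moment at which its call begins.
- env.close_job(): hands the job in; it is judged then, once.
Trained networks look in the newest picture that a camera, given by its name, has taken for a name from the list of things; names that differ only in an ending like _2 or _b are one class to them, and where a whole thing is asked for, a point or a joint stands for the part that bears it (a point fixed in the world has none). Each returns a list of dicts, best first, with "score" (0 to 1); they miss things now and then, are a little off and sometimes report something else, mostly with a low value. They report only what shows in the picture. A call takes as long as a camera call.
- env.regions_of(camera, target): "pixels" (480x640 bool, what is visible of it) and "point" ([row, column] in pixels, amid what is visible of it).
The state is a dict: "time_s": time; "q": joint angles; "qvel": joint speeds; "joint_efforts": joint torques, N m; "position": TCP position; "tool_rot": TCP orientation; "ft_force": force on the tool from outside, world axes, zero at the start; "wrist_torque": the same for the moment, N m; "grip_width": finger opening in m; "gripper_force": force on a finger pad.
Only numpy, scipy, OpenCV 4.12 (cv2) and the standard library are available. Lean on these libraries where they do the work, as an engineer would, in place of code of your own. Each camera call takes 0.05 s, during which the arm holds its last target. There are 200 camera calls.

## Working session

There is one attempt and no reset: what is moved stays moved. The work goes in short steps, Python scripts to look and compute and a tool call to move; the robot and the scene stay as the last step left them, time stands still between calls to the robot, and variables do not carry over. Pictures are saved under pics/ and viewed, at most 10 in all, crops included, and the job is handed in when it is done.

Besides the shell and the picture viewer there is one more tool, called after "Request:" by a JSON object that holds its "method" and its "body". jog_arm: Moves the arm, as the interface text tells. Its arguments: {"type":"object","properties":{"targets":{"type":"array","items":{"type":"array","items":{"type":"number"}}},"hand":{"type":"number"},"newtons":{"type":"number"}},"required":["targets"]}

```bash
mkdir -p pics
cat > h.py <<'E'
import numpy as np, cv2
from rig import env
def cloud(im):
    d=im["depth"]; h,w=d.shape; f=h/2/np.tan(np.radians(im["fovy"]/2))
    v,u=np.mgrid[:h,:w]
    p=np.stack([(u-im["cx"])/f*d,(v-im["cy"])/f*d,d],-1)
    T=im["cam_to_world"]; P=p@T[:3,:3].T+T[:3,3]; P[d==0]=np.nan
    return P
def top(P,m,band=.006):
    q=P[m]; q=q[~np.isnan(q[:,2])]
    z=np.percentile(q[:,2],97); t=q[abs(q[:,2]-z)<band]
    c,r=cv2.minEnclosingCircle(t[:,:2].astype(np.float32)); 
    return z,t.mean(0),np.array(c),r,len(q)
E
cat > a.py <<'E'
from h import *
np.set_printoptions(precision=4,suppress=True)
for cam in ("scene","side"):
    im=env.get_image(cam); P=cloud(im); cv2.imwrite(f"pics/{cam}1.png",im["frame"][...,::-1])
    print(cam,im["cam_to_world"][:3,3])
    for n in ["jar_tall_lid","jar_tall","jar_middle","jar_squat","cup_small","cup_middle","cup_large","pulse_top","chopper"]:
        for r in env.regions_of(cam,n)[:2]:
            z,m,c,rad,k=top(P,r["pixels"]) if r["pixels"].sum()>5 else (0,)*5
            print(n,round(r["score"],2),np.round(r["point"]),"z",np.round(z,4),"mean",m,"circ",c,np.round(rad,4),k)
s=env.observe(); print(s["time_s"],s["position"],s["tool_rot"],s["grip_width"])
E
python3 a.py
```

```text
scene [ 1.2462 -0.0319  1.0625]
jar_tall_lid 0.64 [215. 194.] z 0.1553 mean [ 0.4342 -0.2541  0.153 ] circ [ 0.4337 -0.2544] 0.031 1199
jar_tall 0.61 [213. 198.] z 0.1553 mean [ 0.4344 -0.2531  0.153 ] circ [ 0.4337 -0.2547] 0.0309 1197
jar_middle 0.78 [219. 238.] z 0.1205 mean [ 0.4455 -0.1463  0.1183] circ [ 0.4452 -0.147 ] 0.0311 894
jar_middle 0.2 [199. 431.] z 0.0564 mean [0.4312 0.378  0.0535] circ [0.4263 0.3748] 0.0609 542
jar_squat 0.63 [227. 155.] z 0.0906 mean [ 0.4286 -0.3711  0.0879] circ [ 0.4279 -0.3712] 0.0342 942
jar_squat 0.21 [219. 354.] z 0.0653 mean [0.4648 0.1644 0.0629] circ [0.4602 0.1606] 0.0743 855
cup_small 0.61 [217. 504.] z 0.0205 mean [0.4961 0.567  0.0178] circ [0.5114 0.5772] 0.0687 407
cup_small 0.6 [219. 392.] z 0.044 mean [0.4838 0.2669 0.0413] circ [0.4822 0.2673] 0.0461 323
cup_middle 0.55 [200. 429.] z 0.0564 mean [0.4288 0.3758 0.0535] circ [0.4271 0.3718] 0.0612 556
cup_middle 0.52 [220. 390.] z 0.0441 mean [0.486  0.2679 0.0414] circ [0.4832 0.2672] 0.0451 284
cup_large 0.93 [218. 356.] z 0.0652 mean [0.4597 0.1626 0.0628] circ [0.4561 0.1603]
[... 961 characters left out ...]
[198. 266.] z 0.0599 mean [0.4303 0.3716 0.0571] circ [0.4268 0.3675] 0.0617 439
cup_large 0.73 [249. 274.] z 0.0693 mean [0.4538 0.1589 0.0667] circ [0.4546 0.1592] 0.0754 804
cup_large 0.39 [197. 265.] z 0.06 mean [0.4325 0.3734 0.0571] circ [0.4284 0.3681] 0.06 422
pulse_top 0.49 [313. 346.] z 0.0936 mean [ 0.6745 -0.0764  0.0904] circ [ 0.6751 -0.0771] 0.0188 168
chopper 0.97 [309. 388.] z 0.1977 mean [ 0.8044 -0.0558  0.1996] circ [ 0.8054 -0.0522] 0.0234 6352
chopper 0.23 [310. 347.] z 0.0936 mean [ 0.6746 -0.0764  0.0905] circ [ 0.6751 -0.0771] 0.0188 163
1.0 [ 0.1349 -0.5332  0.25  ] [[ 0.9695  0.2452 -0.    ]
 [ 0.2452 -0.9695  0.    ]
 [ 0.     -0.     -1.    ]] 0.08551102901340825
```

View pics/scene1.png

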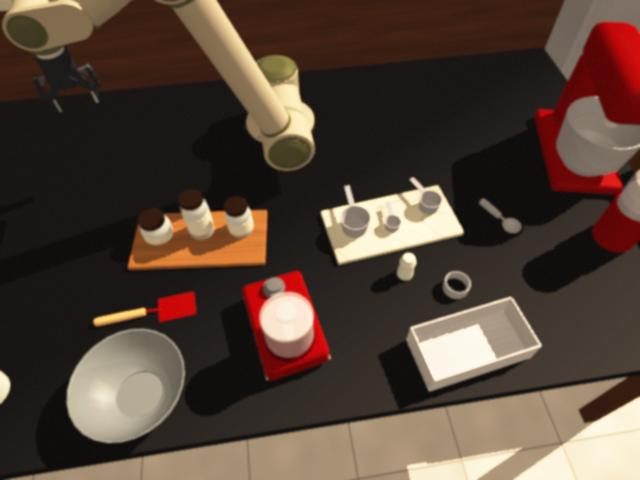

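View pics/side1.png

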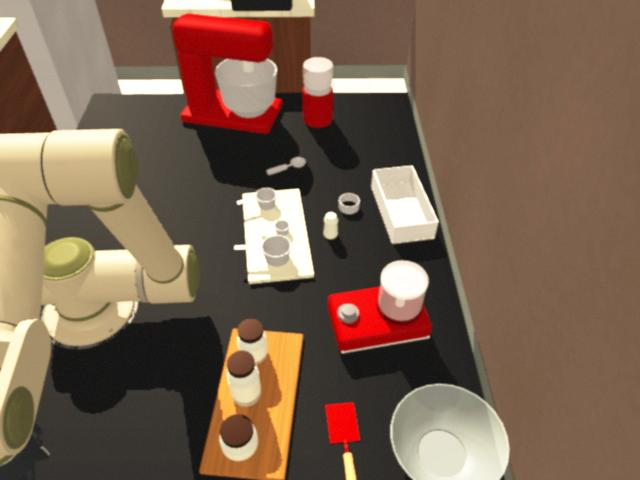

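The scene view shows the tall jar's lid at about (192,198), in the middle of the board. The small cup is at (391,222), between the other two cups, and the grey button is at (273,288). The side view agrees: lid (242,363), small cup (282,228), button (347,312). The networks' best hits match, except one false cup_small hit on the spoon. Next I'll find the centre of the small cup's mouth.

```bash
cat > b.py <<'E'
from h import *
np.set_printoptions(precision=4,suppress=True)
for cam,box in (("scene",(205,235,380,404)),("side",(218,238,270,292))):
    im=env.get_image(cam); P=cloud(im)
    for r in env.regions_of(cam,"cup_small")[:3]:
        p=r["point"]
        if not(box[0]<p[0]<box[1] and box[2]<p[1]<box[3]): continue
        q=P[r["pixels"]]; q=q[(q[:,2]>.02)&(np.hypot(q[:,0]-.49,q[:,1]-.265)<.09)]
        hi=q[q[:,2]>np.percentile(q[:,2],97)-.007][:,:2]
        c=hi.mean(0); w,V=np.linalg.eigh(np.cov(hi.T)); a=V[:,1]*np.sign(V[0,1])
        t=(hi-c)@a
        far,near=np.percentile(t,[99,1])
        print(cam,r["score"],"axis",a,"len",far-near,"mouth from far",c+a*(far-.024),"from near",c+a*(near+.072))
    cr=im["frame"][195:255,360:430] if cam=="scene" else im["frame"][200:260,250:320]
    cv2.imwrite(f"pics/{cam}_cup.png",cv2.resize(cr[...,::-1],None,fx=6,fy=6,interpolation=2))
w=env.get_image("wrist");print(w["cam_to_world"],w["fovy"])
E
python3 b.py
```

```text
scene 0.72 axis [ 0.9925 -0.1219] len 0.0913922293823575 mouth from far [0.5017 0.2636] from near [0.5063 0.263 ]
side 0.6 axis [ 0.9884 -0.1517] len 0.09244670546172185 mouth from far [0.5007 0.2575] from near [0.5042 0.2569]
[[ 0.2444 -0.9301 -0.2742  0.2047]
 [-0.9697 -0.2346 -0.0684 -0.5174]
 [-0.0007  0.2826 -0.9592  0.3748]
 [ 0.      0.      0.      1.    ]] 71.57847173481824
```

Request:
{"method": "jog_arm", "body": {"targets": [[4,0.8,0,0,0,0],[8,-4,0,0,0,0],[12,-8,0,0,0,0],[16,-12,0,0,0,0],[20,-16,0,0,0,0],[22.5,-20,0,0,0,0],[22.7,-22.3,0,0,0,0],[22.7,-22.3,0,0,0,0]], "hand": 0}}

```text
time_s: 1.92
position: [0.2986, -0.2661, 0.25]
tool_rot: [[0.969, 0.245, 0.0], [0.245, -0.969, -0.0], [0.0, 0.0, -1.0]]
ft_force: [0.4, -0.1, -0.8]
grip_width: -0.0004
gripper_force: 0.0
```

```bash
cat > c.py <<'E'
from h import *
import sys
np.set_printoptions(precision=4,suppress=True)
im=env.get_image("wrist"); P=cloud(im); cv2.imwrite(f"pics/w_{sys.argv[1]}.png",im["frame"][...,::-1])
for n in sys.argv[2:]:
    for r in env.regions_of("wrist",n)[:2]:
        if r["pixels"].sum()>20:
            z,m,c,rad,k=top(P,r["pixels"]); print(n,round(r["score"],2),np.round(r["point"]),"z",np.round(z,4),"mean",m,"circ",c,np.round(rad,4),k)
s=env.observe();print(s["time_s"],s["position"],s["q"])
E
python3 c.py 1 jar_tall_lid jar_middle_lid
```

```text
jar_tall_lid 0.97 [ 53. 355.] z 0.1571 mean [ 0.4277 -0.2597  0.1558] circ [ 0.4304 -0.2594] 0.03 9879
jar_middle_lid 0.88 [ 27. 226.] z 0.1221 mean [ 0.4263 -0.1569  0.1208] circ [ 0.4367 -0.1535] 0.0293 6272
2.0667 [ 0.2988 -0.2658  0.2505] [-58.7432   6.4934  95.6429   0.0052  77.8118  16.8355]
```

View pics/w_1.png

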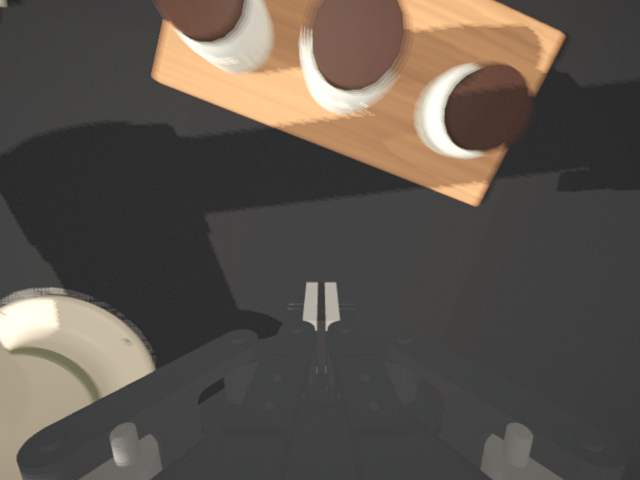

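The wrist view shows the shut fingertips at (320,285) and the tall jar's lid at (357,40), between its two neighbours. The lid centre is about (0.432, -0.257), and its 0.155 m height matches the text.

Request:
{"method": "jog_arm", "body": {"targets": [[4,0.7,0,0,0,0],[8,1.5,0,0,0,0],[11.5,2.1,0.5,0,0,0],[13.1,2.4,2,0,0,0],[13.1,2.4,4,0,0,0],[13.1,2.4,4.5,0,0,0],[13.1,2.4,4.5,0,0,0],[13.1,2.4,4.5,0,0,0]]}}

```text
time_s: 2.73
position: [0.4308, -0.2599, 0.2056]
tool_rot: [[0.97, 0.244, 0.0], [0.244, -0.97, -0.0], [0.0, 0.0, -1.0]]
ft_force: [0.4, 0.1, -0.2]
grip_width: -0.0002
gripper_force: 0.0
```

Request:
{"method": "jog_arm", "body": {"targets": [[0,0,0,0,0,0],[0,0,0,0,0,0],[0,0,0,0,0,0],[0,0,0,0,0,0],[0,0,0,0,0,0],[0,0,0,0,0,0],[0,0,0,0,0,0],[0,0,0,0,0,0]]}}

```text
time_s: 3.4
position: [0.4311, -0.2591, 0.205]
tool_rot: [[0.969, 0.245, -0.0], [0.245, -0.969, 0.0], [-0.0, -0.0, -1.0]]
ft_force: [-0.5, 0.2, -0.1]
grip_width: -0.0003
gripper_force: 0.0
```

```bash
python3 c.py 2 jar_tall_lid
```

```text
jar_tall_lid 0.74 [252. 318.] z 0.1569 mean [ 0.438  -0.257   0.1558] circ [ 0.4311 -0.259 ] 0.0297 9172
jar_tall_lid 0.16 [156. 324.] z 0.0173 mean [ 0.484  -0.256   0.0159] circ [ 0.4544 -0.2664] 0.198 46606
3.5 [ 0.4311 -0.2591  0.205 ] [-44.509   19.4087  86.0644  -0.0019  74.5301  31.2906]
```

View pics/w_2.png

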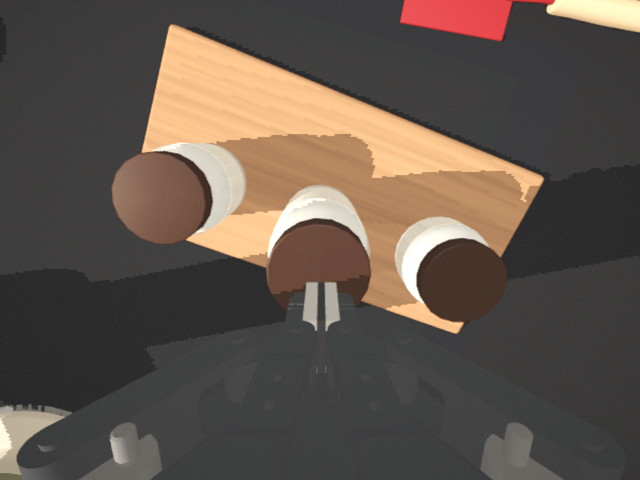

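The lid is centred under the tips: lid at (319,268), fingertips at (320,285). I'll hold the rest of the two seconds, then lift and go round behind the jars.

Request:
{"method": "jog_arm", "body": {"targets": [[0,0,0,0,0,0],[0,0,0,0,0,0],[0,0,0,0,0,0],[0,0,0,0,0,0],[0,0,0,0,0,0],[0,0,0,0,0,0],[0,0,0,0,0,0],[0,0,0,0,0,0]]}}

```text
time_s: 4.17
position: [0.4311, -0.2591, 0.205]
tool_rot: [[0.969, 0.245, -0.0], [0.245, -0.969, 0.0], [-0.0, -0.0, -1.0]]
ft_force: [-0.8, -0.8, -0.3]
grip_width: -0.0005
gripper_force: 0.0
```

Request:
{"method": "jog_arm", "body": {"targets": [[0,0,0,0,0,0],[0,0,0,0,0,0],[0,0,0,0,0,0],[0,0,0,0,0,0],[0,0,0,0,0,0],[0,0,0,0,0,0],[0,0,0,0,0,0],[0,0,0,0,0,0]]}}

```text
time_s: 4.83
position: [0.4311, -0.2591, 0.205]
tool_rot: [[0.969, 0.245, -0.0], [0.245, -0.969, 0.0], [-0.0, -0.0, -1.0]]
ft_force: [-0.6, -0.0, 0.3]
grip_width: 0.0001
gripper_force: 0.0
```

Request:
{"method": "jog_arm", "body": {"targets": [[0,0,-2,0,0,0],[0,0,-5,0,0,0],[-3,-1,-6,0,0,0],[-6,-2.5,-6,0,0,0],[-9,-5,-6,0,0,0],[-9,-9,-6,0,0,0],[-8,-13,-6,0,0,0],[-7,-17,-6,0,0,0]]}}

```text
time_s: 5.5
position: [0.3205, -0.1104, 0.2652]
tool_rot: [[0.97, 0.242, 0.001], [0.242, -0.97, -0.0], [0.001, 0.001, -1.0]]
ft_force: [1.2, -0.9, -0.6]
grip_width: 0.0003
gripper_force: 0.0
```

Request:
{"method": "jog_arm", "body": {"targets": [[1,-4,0,0,0,0],[2,-8,0,0,0,0],[3,-12,0,0,0,0],[4,-16,0,0,0,0],[5,-20,0,0,0,0],[6,-24,0,0,0,0],[7,-28,0,0,0,0],[8,-32,0,0,0,0]]}}

```text
time_s: 6.17
position: [0.3199, 0.2207, 0.2653]
tool_rot: [[0.969, 0.246, 0.001], [0.246, -0.969, 0.0], [0.001, 0.0, -1.0]]
ft_force: [1.2, -1.1, 0.9]
grip_width: -0.0001
gripper_force: 0.0
```

```bash
python3 c.py 3 cup_small
```

```text
cup_small 0.97 [ 23. 317.] z 0.0444 mean [0.4667 0.2623 0.0426] circ [0.4725 0.2564] 0.044 2572
6.2667 [0.3194 0.2231 0.265 ] [17.3326  4.6277 95.2507  0.0672 80.0979 92.6352]
```

View pics/w_3.png

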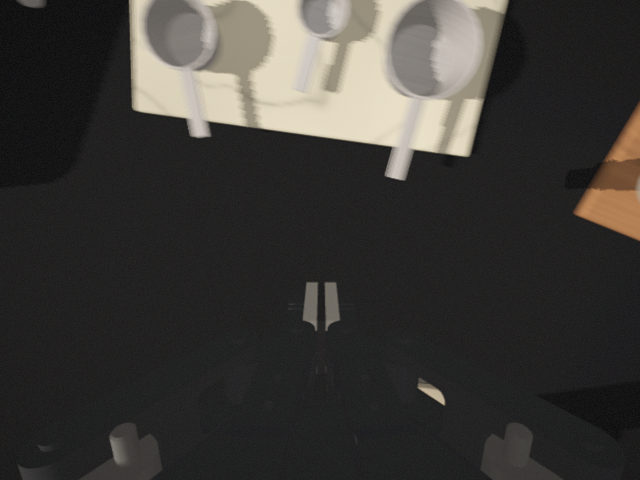

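The small cup is at (325,10), between the middle cup (180,30) and the large one (435,45), with its handle towards the robot. I'll go over it and check again from close by.

Request:
{"method": "jog_arm", "body": {"targets": [[4,0.1,0,0,0,0],[8,0.2,0,0,0,0],[12,0.4,0,0,0,0],[15,0.6,1,0,0,0],[17.5,0.6,4,0,0,0],[17.5,0.6,8,0,0,0],[17.5,0.6,12,0,0,0],[17.5,0.6,12,0,0,0]]}}

```text
time_s: 6.93
position: [0.489, 0.2537, 0.1383]
tool_rot: [[0.97, 0.244, -0.013], [0.244, -0.97, -0.004], [-0.014, 0.0, -1.0]]
ft_force: [-1.1, 0.1, -0.7]
grip_width: 0.0001
gripper_force: 0.0
```

```bash
python3 c.py 4 cup_small; python3 b.py | head -2
```

```text
cup_small 0.64 [231. 306.] z 0.0445 mean [0.4813 0.2626 0.0427] circ [0.4783 0.2635] 0.0477 4558
cup_small 0.52 [407. 637.] z 0.0147 mean [ 0.3902 -0.078   0.0118] circ [ 0.3919 -0.0779] 0.0086 249
7.0333 [0.492  0.2549 0.1455] [15.1505 27.8042 83.0084 -0.0055 69.2747 90.9931]
scene 0.73 axis [ 0.997  -0.0768] len 0.09201409376735993 mouth from far [0.5038 0.2655] from near [0.5078 0.2652]
side 0.63 axis [ 0.9981 -0.0612] len 0.09173677644428198 mouth from far [0.5012 0.262 ] from near [0.5055 0.2617]
```

View pics/w_4.png

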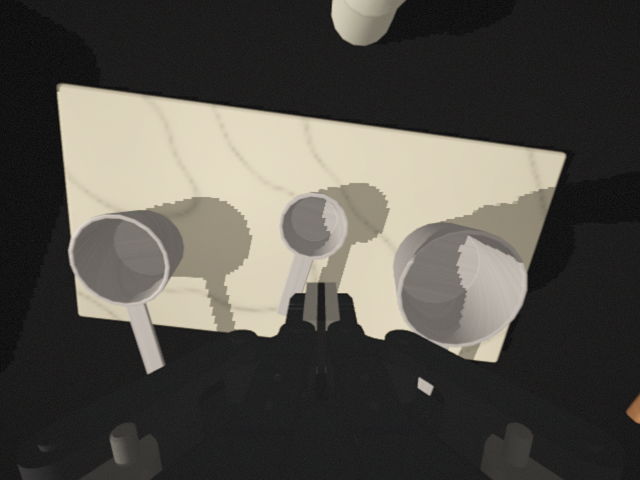

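The small cup's rim is clear here: centre about (314,225), radius 33 px. I'll project it to the rim height.

Run:
```python
from h import *
im=env.get_image("wrist");T=im["cam_to_world"];f=240/np.tan(np.radians(im["fovy"]/2))
for u,v in((314,225),(281,225),(347,225)):
    d=T[:3,:3]@[(u-im["cx"])/f,(v-im["cy"])/f,1]; print(T[:3,3]+d*(.0435-T[2,3])/d[2])
s=env.observe();print(s["position"],s["tool_rot"])
```

```text
[0.50647376 0.26255214 0.0435    ]
[0.50076602 0.28517923 0.0435    ]
[0.51218059 0.2399287  0.0435    ]
[0.49230056 0.25563031 0.14688482] [[ 9.69428893e-01  2.45351510e-01  3.20292899e-03]
 [ 2.45350001e-01 -9.69434183e-01  8.61766525e-04]
 [ 3.31646457e-03 -4.95827354e-05 -9.99994499e-01]]
```

Request:
{"method": "jog_arm", "body": {"targets": [[1.4,-0.3,1.5,0,0,0],[1.4,-0.3,3.5,0,0,0],[1.4,-0.3,4.7,0,0,0],[1.4,-0.3,4.7,0,0,0],[1.4,-0.3,4.7,0,0,0],[1.4,-0.3,4.7,0,0,0],[1.4,-0.3,4.7,0,0,0],[1.4,-0.3,4.7,0,0,0]]}}

```text
time_s: 8.0
position: [0.505, 0.2619, 0.0991]
tool_rot: [[0.969, 0.245, 0.002], [0.245, -0.969, 0.0], [0.002, -0.0, -1.0]]
ft_force: [-0.2, -0.8, 0.4]
grip_width: -0.0
gripper_force: 0.0
```

Request:
{"method": "jog_arm", "body": {"targets": [[0,0,0,0,0,0],[0,0,0,0,0,0],[0,0,0,0,0,0],[0,0,0,0,0,0],[0,0,0,0,0,0],[0,0,0,0,0,0],[0,0,0,0,0,0],[0,0,0,0,0,0]]}}

```text
time_s: 8.67
position: [0.5046, 0.2619, 0.098]
tool_rot: [[0.969, 0.245, -0.0], [0.245, -0.969, -0.0], [-0.0, 0.0, -1.0]]
ft_force: [-0.5, 0.4, 0.4]
grip_width: 0.0
gripper_force: 0.0
```

Request:
{"method": "jog_arm", "body": {"targets": [[0,0,0,0,0,0],[0,0,0,0,0,0],[0,0,0,0,0,0],[0,0,0,0,0,0],[0,0,0,0,0,0],[0,0,0,0,0,0],[0,0,0,0,0,0],[0,0,0,0,0,0]]}}

```text
time_s: 9.33
position: [0.5046, 0.2618, 0.098]
tool_rot: [[0.969, 0.245, 0.0], [0.245, -0.969, 0.0], [0.0, 0.0, -1.0]]
ft_force: [-0.4, -0.5, -0.5]
grip_width: 0.0002
gripper_force: 0.0
```

Request:
{"method": "jog_arm", "body": {"targets": [[0,0,0,0,0,0],[0,0,0,0,0,0],[0,0,0,0,0,0],[0,0,0,0,0,0],[0,0,0,0,0,0],[0,0,0,0,0,0],[0,0,0,0,0,0],[0,0,0,0,0,0]]}}

```text
time_s: 10.0
position: [0.5046, 0.2618, 0.098]
tool_rot: [[0.969, 0.245, 0.0], [0.245, -0.969, 0.0], [0.0, -0.0, -1.0]]
ft_force: [0.6, 0.3, -0.3]
grip_width: -0.0003
gripper_force: 0.0
```

Request:
{"method": "jog_arm", "body": {"targets": [[0,0,-4,0,0,0],[0,0,-8,0,0,0],[0,0,-12,0,0,0],[0,0,-15,0,0,0],[1.1,3.8,-15,0,0,0],[2.3,7.6,-15,0,0,0],[3.4,11.4,-15,0,0,0],[4.7,16,-15,0,0,0]]}}

```text
time_s: 10.67
position: [0.5868, 0.1223, 0.2483]
tool_rot: [[0.969, 0.246, 0.0], [0.246, -0.969, 0.0], [0.0, -0.0, -1.0]]
ft_force: [1.1, 1.0, -0.7]
grip_width: 0.0002
gripper_force: 0.0
```

Request:
{"method": "jog_arm", "body": {"targets": [[0.2,2.5,0,0,0,-7],[0.5,5,0,0,0,-14],[0.8,7.5,0,0,0,-21],[1.1,10,0,0,0,-28],[1.4,12.5,0,0,0,-35],[1.6,15,0,0,0,-42],[1.9,17.5,0,0,0,-49],[2.2,20,0,0,0,-56]]}}

```text
time_s: 11.33
position: [0.657, -0.0661, 0.248]
tool_rot: [[0.333, 0.943, -0.0], [0.943, -0.333, 0.0], [-0.0, -0.0, -1.0]]
ft_force: [0.9, 0.1, 0.9]
grip_width: -0.0003
gripper_force: 0.0
```

Request:
{"method": "jog_arm", "body": {"targets": [[0,0,0,0,0,-7],[0,0,0,0,0,-14],[0,0,0,0,0,-21],[0,0,0,0,0,-28],[0,0,0,0,0,-35],[0,0,0,0,0,-42],[0,0,0,0,0,-49],[0,0,0,0,0,-56]]}}

```text
time_s: 12.0
position: [0.6567, -0.0649, 0.2479]
tool_rot: [[-0.595, 0.803, -0.0], [0.803, 0.595, 0.0], [0.0, -0.0, -1.0]]
ft_force: [-0.9, 0.4, 0.3]
grip_width: -0.0001
gripper_force: 0.0
```

Request:
{"method": "jog_arm", "body": {"targets": [[0,0,0,0,0,-7],[0,0,0,0,0,-14],[0,0,0,0,0,-21],[0,0,0,0,0,-28],[0,0,0,0,0,-35],[0,0,0,0,0,-42],[0,0,0,0,0,-49],[0,0,0,0,0,-53]]}}

```text
time_s: 12.67
position: [0.6567, -0.0649, 0.2479]
tool_rot: [[-1.0, 0.008, -0.0], [0.008, 1.0, 0.0], [0.0, 0.0, -1.0]]
ft_force: [-0.6, -0.4, -0.5]
grip_width: 0.0001
gripper_force: 0.0
```

```bash
python3 c.py 5 pulse_top; python3 -c "
from h import *
print(env.observe()['tool_rot'])"
```

```text
pulse_top 0.84 [244. 311.] z 0.0891 mean [ 0.6733 -0.0774  0.0876] circ [ 0.6744 -0.0775] 0.0182 1265
12.7667 [ 0.6567 -0.0649  0.2479] [ -15.9006   33.3814   54.8107    0.0011   91.8243 -105.131 ]
[[-9.99909744e-01  1.34324293e-02 -2.69788770e-04]
 [ 1.34324035e-02  9.99909776e-01  9.73522069e-05]
 [ 2.71072105e-04  9.37195087e-05 -9.99999959e-01]]
```

View pics/w_5.png

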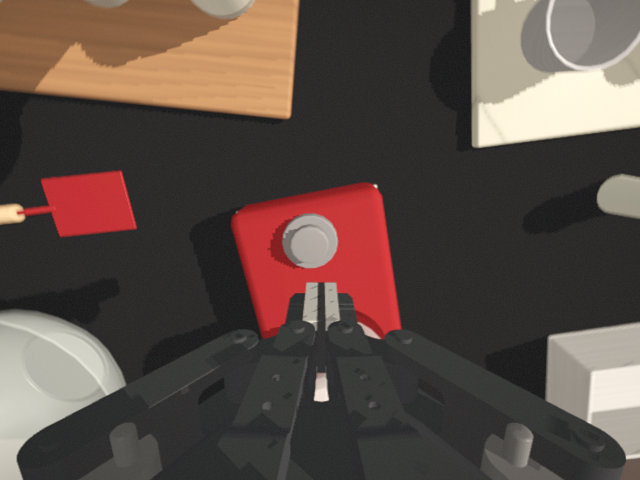

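The button is at (311,241) on the red deck and measures (0.6745, -0.077, 0.088). That fits the deck height of 0.065 plus the button. The bowl lies behind the fingers, with the camera on the robot's side.

Request:
{"method": "jog_arm", "body": {"targets": [[-1.8,-1.2,1,0,0,0],[-1.8,-1.2,4,0,0,0],[-1.8,-1.2,8,0,0,0],[-1.8,-1.2,10.5,0,0,0],[-1.8,-1.2,11.5,0,0,0],[-1.8,-1.2,11.5,0,0,0],[-1.8,-1.2,11.5,0,0,0],[-1.8,-1.2,11.5,0,0,0]]}}

```text
time_s: 13.43
position: [0.6755, -0.0774, 0.1354]
tool_rot: [[-1.0, 0.015, 0.004], [0.015, 1.0, -0.001], [-0.004, -0.001, -1.0]]
ft_force: [0.6, -0.2, 0.9]
grip_width: 0.0002
gripper_force: 0.0
```

```bash
python3 c.py 6 pulse_top
```

```text
pulse_top 0.75 [268. 326.] z 0.0889 mean [ 0.6701 -0.0773  0.0876] circ [ 0.6738 -0.0773] 0.018 2531
13.5333 [ 0.6753 -0.0773  0.1352] [ -16.4877   39.846    61.2325    0.0008   78.7137 -105.6664]
```

View pics/w_6.png

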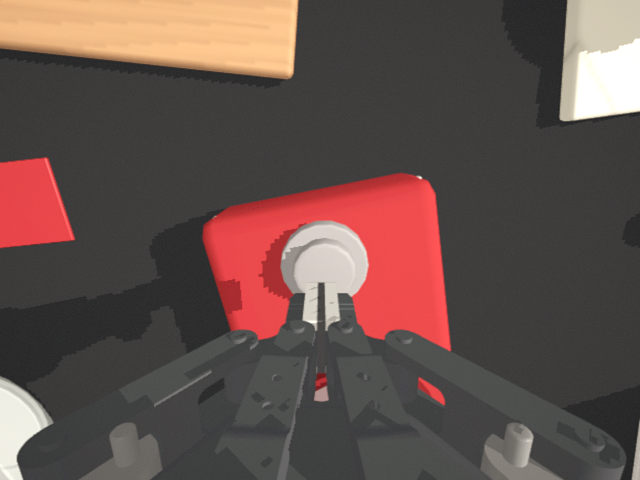

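The fingertips stand over the middle of the button (326,268), within 2 mm. Now a slow press, watching the force.

Request:
{"method": "jog_arm", "body": {"targets": [[0,0,1,0,0,0],[0,0,2,0,0,0],[0,0,2.4,0,0,0],[0,0,2.6,0,0,0],[0,0,2.8,0,0,0],[0,0,3,0,0,0],[0,0,3.1,0,0,0],[0,0,3.1,0,0,0]]}}

```text
time_s: 14.2
position: [0.6745, -0.0771, 0.1023]
tool_rot: [[-1.0, 0.014, 0.0], [0.014, 1.0, -0.0], [-0.0, -0.0, -1.0]]
ft_force: [-3.2, 0.4, 3.3]
grip_width: -0.0001
gripper_force: 1.7
```

Request:
{"method": "jog_arm", "body": {"targets": [[0,0,0.1,0,0,0],[0,0,0.2,0,0,0],[0,0,0.2,0,0,0],[0,0,0.2,0,0,0]]}}

```text
time_s: 14.53
position: [0.6746, -0.0772, 0.1002]
tool_rot: [[-1.0, 0.014, 0.0], [0.014, 1.0, -0.0], [-0.0, -0.0, -1.0]]
ft_force: [-2.1, 0.1, 4.6]
grip_width: 0.0001
gripper_force: 2.3
```

Request:
{"method": "jog_arm", "body": {"targets": [[0,0,0.1,0,0,0],[0,0,0.2,0,0,0],[0,0,0.2,0,0,0],[0,0,0.2,0,0,0]]}}

```text
time_s: 14.87
position: [0.6746, -0.0772, 0.0996]
tool_rot: [[-1.0, 0.014, 0.001], [0.014, 1.0, -0.0], [-0.001, -0.0, -1.0]]
ft_force: [-6.9, 1.6, 13.6]
grip_width: 0.0001
gripper_force: 6.7
```

The force jumped to 13.6 N and the travel stopped, so the button is right down. Letting it up.

Request:
{"method": "jog_arm", "body": {"targets": [[0,0,-0.3,0,0,0],[0,0,-1,0,0,0],[0,0,-3,0,0,0],[0,0,-6,0,0,0],[0,0,-10,0,0,0],[0,0,-14,0,0,0],[0,0,-15,0,0,0],[0,0,-15,0,0,0]]}}

```text
time_s: 15.53
position: [0.6757, -0.0774, 0.2522]
tool_rot: [[-1.0, 0.014, 0.008], [0.014, 1.0, -0.002], [-0.008, -0.002, -1.0]]
ft_force: [0.0, 0.1, -0.4]
grip_width: 0.0002
gripper_force: 0.0
```

Request:
{"method": "jog_arm", "body": {"targets": [[3,0,0,0,0,0],[6,0,0,0,0,0],[8,0,0,0,0,0],[8,0,0,0,0,0],[8,0,0,0,0,0],[8,0,0,0,0,0],[8,0,0,0,0,0],[8,0,0,0,0,0]]}}

```text
time_s: 16.2
position: [0.5952, -0.0761, 0.2473]
tool_rot: [[-1.0, 0.014, -0.001], [0.014, 1.0, 0.0], [0.001, 0.0, -1.0]]
ft_force: [-0.7, -0.4, 0.5]
grip_width: -0.0
gripper_force: 0.0
```

```bash
python3 c.py 7 pulse_top; python3 a.py | grep -E "jar|cup|pulse|side"
```

```text
16.3 [ 0.595  -0.0761  0.2475] [ -18.5825   26.9994   66.1912    0.0018   86.8384 -107.7862]
jar_tall_lid 0.58 [216. 192.] z 0.1552 mean [ 0.4345 -0.2536  0.153 ] circ [ 0.4334 -0.2543] 0.0308 1227
jar_tall 0.85 [213. 196.] z 0.1552 mean [ 0.4358 -0.2535  0.153 ] circ [ 0.4334 -0.2531] 0.0302 1193
jar_middle 0.81 [221. 238.] z 0.1204 mean [ 0.4544 -0.1589  0.1183] circ [ 0.448  -0.1524] 0.0296 704
jar_squat 0.83 [226. 156.] z 0.0908 mean [ 0.429  -0.3717  0.088 ] circ [ 0.4268 -0.3716] 0.0357 948
cup_small 0.61 [222. 390.] z 0.0441 mean [0.4909 0.2673 0.0416] circ [0.4813 0.2711] 0.0467 270
cup_small 0.54 [201. 428.] z 0.0563 mean [0.4286 0.3756 0.0534] circ [0.4263 0.3733] 0.062 556
cup_middle 0.66 [200. 428.] z 0.0563 mean [0.43   0.3753 0.0534] circ [0.4294 0.3707] 0.0598 537
cup_large 0.72 [219. 355.] z 0.0645 mean [0.4603 0.1606 0.0624] circ [0.4557 0.1585] 0.0774 841
cup_large 0.29 [313. 168.] z 0.0183 mean [ 0.6645 -0.4555  0.016 ] circ [ 0.666  -0.4504] 0.0633 1378
pulse_top 0.68 [284. 272.] z 0.0889 mean [ 0.6777 -0.0722  0.0857] circ [ 0.6777 -0.0722] 0.0174 150
side [ 0.57
[... 425 characters left out ...]
4 1432
jar_middle 0.96 [341. 252.] z 0.1254 mean [ 0.4427 -0.1524  0.1226] circ [ 0.4426 -0.152 ] 0.0303 934
jar_middle 0.45 [229. 339.] z 0.051 mean [0.6616 0.2524 0.05  ] circ [0.6616 0.2524] 0.0005 11
jar_squat 0.86 [440. 233.] z 0.0953 mean [ 0.4259 -0.3765  0.0925] circ [ 0.4264 -0.3759] 0.0344 1422
cup_small 0.56 [229. 279.] z 0.0494 mean [0.4785 0.2631 0.0459] circ [0.4792 0.2601] 0.0459 285
cup_large 0.95 [250. 276.] z 0.0694 mean [0.4565 0.1603 0.0667] circ [0.4548 0.1588] 0.0773 861
pulse_top 0.61 [438. 237.] z 0.0953 mean [ 0.426  -0.3766  0.0925] circ [ 0.4264 -0.3759] 0.0344 1404
pulse_top 0.48 [312. 346.] z 0.0929 mean [ 0.6743 -0.0778  0.0898] circ [ 0.6756 -0.0775] 0.0185 139
```

The button is back up at its old height, and the jars and cups haven't moved. Handing in.

```bash
python3 -c "
from rig import env
print(env.close_job())"
```

```text
the job is handed in; nothing more can be done
None
```

I pointed at the tall jar's lid and then the small cup's mouth for about two seconds each, then pressed the pulse button right down and let it come back up. No jar or cup was touched or moved, and the job is handed in at about 16 s on the robot's clock; no verdict came back.

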